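Put a pellet die under pressure in a lever press

ROBOT

A 7-joint arm with a two-finger parallel gripper is mounted at the origin on a cart in front of the work surface, level with it; the furniture and walls round the work are solid. World frame = base frame: x ahead of the robot, y to its left, z up, the work surface at z = 0. Lengths are in m, angles in rad, forces in N, time in s.
With the tool pointing down it reaches from about 0.4 to 0.85 m from the base axis. Payload 4.5 kg.
Tool frame: the origin (TCP) lies at the very end of the fingers, on their centre line; the grasp point (between the pads) lies 19 mm behind it; z points along the fingers, y is the line along which they close (so a half turn about z gives the same grasp; the last joint's range is limited). The gripper opens to 88 mm and grips with 3 to 60 N. Pads are 18 mm wide; open, the fingers measure 123 mm over their backs; the gripper's body (75 mm by 187 mm) begins 45 mm behind the grasp point.
Start: joints at [-1.187, 0.689, -0.195, 1.565, 0.157, 0.902, -0.215], TCP at [0.214, 0.587, 0.239] pointing down, gripper open.
Joint ranges: [-3.01, 3.01], [-0.46, 2.08], [-1.47, 1.51], [0.13, 2.56], [-1, 4.14], [0.04, 2.09], [-2.66, 2.66]. Speed limits (rad/s): [2.57, 2.57, 3.14, 3.14, 3.14, 3.14, 3.14].

INTERFACE

Orientations are given as a unit quaternion [x, y, z, w].
In Python, from plant import r, eyes, nets gives the robot as it stands.
- The arm moves only by the shell command python3 -m pendant 'ROWS' [FORCE]. ROWS is JSON, a list of rows, each an object of numbers: "claw": the opening, from 0 (shut) to 1 (fully open); "dx", "dy", "dz": the shift along the world's x, y, z in mm; "twist": the turn about the world's z in rad. In form: [{"claw": .., "dx": .., "dy": .., "dz": .., "twist": ..}, ...]. A call has 1 to 8 rows; each row is the pose to reach, as a shift and turn from the pose commanded when the call began; what a row does not reach only later rows make up. A row lasts 1/10 s, in which the tool goes at most 50 mm and 8.59 degrees, less where a joint would pass 70% of its speed; a pose out of reach is approached as far as the arm can. A call with a gripper value outside its range is refused whole. The fingers move at their own pace and stop on an object; FORCE is the grip in N (left out, the last holds). Time passes only in rows, so rows that repeat a pose let the fingers close. It gives the time, the measured TCP pose, the force, the opening and the grip force at its end, in the units of the state.
- r.get_state(): the state, without advancing time (a new reading comes with each control period).
- eyes.snapshot(name): name is "scene" or "top" or "wrist"; returns (picture, depth): 420x560x3 uint8, blue, green, red; 420x560 float32, m along the optical axis (not along the pixel's ray), 0 where there is no reading.
- eyes.camera_info(name): a dict with "K" (3x3 intrinsics, pixels), "D" ([k1, k2, p1, p2, k3] as OpenCV has them; the pictures are not rectified), "world_to_cam" (4x4, takes a point from world to camera coordinates); the wrist camera has in their place "T_tool_cam" (4x4, takes a point from camera to tool coordinates, whose origin is the TCP and whose axes are the flange's). Camera axes: x right, y down, z forward; pixel columns grow to the right and rows downward; lengths in m; the calibration is good to about 2 mm. A picture is of the moment at which its call begins: read the wrist's pose just before it. camera_info takes no time and is no camera call.
- r.finish_job(): hands the job in; it is judged then, once.
Trained networks look in the newest picture that a camera, given by its name, has taken for a name from the list of things; names that differ only in an ending like _2 or _b are one class to them, and where a whole thing is asked for, a point or a joint stands for the part that bears it (a point fixed in the world has none). Each returns a list of dicts, best first, with "confidence" (0 to 1); they miss things now and then, are a little off and sometimes report something else, mostly with a low value. They report only what shows in the picture. A call takes as long as a camera call. They do not tell look-alikes from the thing itself.
- nets.spot_in(camera, query): "box" ([left, top, width, height] as shares, 0 to 1, of the picture: columns of its width, rows of its height, round what is visible of it).
- nets.place_of(camera, query): "position" ([column, row] as shares, 0 to 1, of the picture: columns of its width, rows of its height: a listed point, or the origin of a listed thing).
The state is a dict: "clock": time; "q": joint angles; "qd": joint speeds; "joint_torque": joint torques, N m; "tool_pos": TCP position; "eef_rot": TCP orientation; "contact_force": force on the tool from outside, world axes, zero at the start; "moment": the same for the moment, N m; "opening": opening from 0.0 (shut) to 1.0 (fully open); "finger_force": force on a finger pad.
Only numpy, scipy, OpenCV 4.12 (cv2) and the standard library are available. Lean on these libraries where they do the work, as an engineer would, in place of code of your own. Each camera call takes 0.05 s, during which the arm holds its last target. There are 200 camera calls.

TASK

Press the pellet in the bench press: first close the release valve by turning the black wing knob on top of the press clockwise (seen from above) fully to its stop, then flip the red safety catch outward (to the press's left) until it lies flat against its stop, then pull the lever by its black grip toward you and down to the end of its stroke so that the ram bears on the die. The lever springs back, so finish while the gripper is still holding it fully down; leave the other things on the bench alone.

Things in the scene. Friction and masses are not known exactly. Their poses are not given: they have to be found in the camera images.
- press: the grey bench press, 230 x 150 mm base, head top 155 mm above the bench; fixed to the bench. Origin: on the bench below the press, 75 mm behind the front face of the head; own x axis points from its front (gauge side, facing the robot) to its back, y to its left as the robot sees it, z up. In this frame the head fills x -75 to 95, y -35 to 35, z 105 to 155 mm
- valve_grip (a point): centre of the wing of the release-valve knob (black wing 44 mm long, 11 mm thick, 22 mm high, with a white line on one half of its top, 179 mm above the bench); its x axis runs along the wing, the fingers close across it along its y axis; the knob turns about its vertical z axis. The wing stands on an 8 mm high round hub on the flat top of the head: 18 mm from this point down to the seat plate (40 mm across), 24 mm to the head's top
- release_valve (a joint): angle of the release valve, rad: 1.4 = closed, on its stop; smaller = open; grows as the knob turns clockwise seen from above. Light friction (0.04 N m), stays where it is left
- catch_tab (a point): centre of the thumb tab of the red safety catch (tab 30 mm along the press's x, 12 mm thick, 32 mm high when upright; it moves with the catch). When the catch stands upright the tab is 188 mm above the bench, on the left shoulder of the head, 9 mm beyond the head's left side at y = 44 mm of the press, its top at 204 mm; a steel lug on the lever's shaft stands right behind the catch and reaches 170 mm above the bench. The fingers get at its inner (head) side above the head
- catch_axis (a point): point on the hinge axis of the safety catch, straight below the tab (70 mm under its centre when upright); fixed to the press and turned like it; the hinge runs along the press's x axis
- safety_catch (a joint): angle of the safety catch, rad: 0 = upright, blocking the lever; grows as its tab is pushed outward (to the press's +y) and down; 1.5 = lying flat outward, on its stop. Friction 0.03 N m: it stays where it is left
- lever_grip (a point): centre of the lever's black grip, a round bar 18 to 19 mm thick and 80 mm long along the press's y axis, on the right of the press; moves with the lever. The flat steel crank arm, 11 mm thick, lies 42 to 53 mm from this point toward the press. At rest it is 246 mm above the bench, at full stroke 156 mm
- lever_axis (a point): point on the axis of the lever's shaft, level in the press's y with the grip centre (the grip runs on a circle of 130 mm radius about it); fixed to the press and turned like it; the shaft runs along the press's y axis
- pull_lever (a joint): angle of the lever, rad: 0 = at rest, crank 25 degrees toward the robot from upright; grows as the grip is pulled toward the robot and down; 0.9 = end of the stroke, on its stop. A spring returns it: about 3 N at the grip at rest, 8 N at the end, plus about 5 N when the ram bears on the die. While the catch is upright it blocks the lever, which then gives only 0.04 rad under a light pull and 0.1 rad at 25 N
- grip_sleeve: the black grip itself, a sleeve that turns freely on its pin about the press's y axis; origin at the grip's centre
- punch: the dark steel punch at the foot of the ram, 29 mm in diameter, 12 mm above the die at rest; the lever drives it down, it meets the die at about 0.66 rad of the lever and a strong spring behind it then loads it to some 35 N
- die: the steel pellet die, 50 mm in diameter, 46 mm high, standing in the rimmed platen under the punch; loose, origin at the centre of its underside
- powder_jar: bystander: ivory jar with a black lid, 58 mm in diameter, 71 mm high; origin under its centre
- porcelain_crucible: bystander: white crucible, 44 mm in diameter, 31 mm high; origin under its centre
- steel_spatula: bystander: steel spatula with a wooden grip, 150 mm long, lying along its own y
- pellet_dish: bystander: petri dish, 60 mm in diameter, 15 mm high; origin under its centre
- tweezers: bystander: steel forceps, 115 mm long, lying along its own y
- flask: bystander: volumetric flask, 50 mm in diameter, 150 mm high; origin under its centre
- beaker: bystander: white plastic beaker, 80 mm in diameter, 99 mm high; origin under its centre
Not all that is in view belongs to the job. Leave any blue or green look-alike of the die alone.

How it is judged:
By the outcome, as a careful person would: the job done as asked, in the order asked, and still so for the second after the job is handed in, while the arm keeps its last pose, push and grip.
It also fails if it takes over 64 s, if anything falls off the work surface, if the arm or the gripper's body presses on something with over 40 N, if the wrist force passes 120 N, or if a joint passes its speed limit or range.

## Working session

There is one attempt and no reset: what is moved stays moved. The work goes in short steps, Python scripts to look and compute and a shell command to move; the robot and the scene stay as the last step left them, time stands still between calls to the robot, and variables do not carry over. Pictures are saved under pics/ and viewed, at most 10 in all, crops included, and the job is handed in when it is done.

```bash
ls; mkdir -p pics
cat > h.py <<'E'
import numpy as np, cv2
from plant import r, eyes, nets
from scipy.spatial.transform import Rotation as R
def T_cw(cam):
    i=eyes.camera_info(cam)
    if cam!='wrist': return np.linalg.inv(np.array(i['world_to_cam']))
    s=r.get_state(); T=np.eye(4); T[:3,:3]=R.from_quat(s['eef_rot']).as_matrix(); T[:3,3]=s['tool_pos']
    return T@np.array(i['T_tool_cam'])
def snap(cam):
    T=T_cw(cam); im,d=eyes.snapshot(cam); return im,d,T
def ray(cam,uv):
    i=eyes.camera_info(cam)
    return np.append(cv2.undistortPoints(np.array([[uv]],float),np.array(i['K']),np.array(i['D'])).ravel(),1)
def pt(cam,uv,d,T):   # by depth
    return (T@np.append(ray(cam,uv)*d,1))[:3]
def ptz(cam,uv,z,T):  # on plane z
    v=T[:3,:3]@ray(cam,uv); o=T[:3,3]; return o+v*(z-o[2])/v[2]
def proj(cam,P,T):
    i=eyes.camera_info(cam); C=np.linalg.inv(T)
    return cv2.projectPoints(np.atleast_2d(P).astype(float),cv2.Rodrigues(C[:3,:3])[0],C[:3,3],np.array(i['K']),np.array(i['D']))[0][:,0]
def place(cam,q,n=2):
    return [(np.array(a['position'])*[560,420],round(a['confidence'],2)) for a in nets.place_of(cam,q)[:n]]
E
python3 - <<'E'
from h import *
s=r.get_state(); print(s['clock'],s['tool_pos'],s['eef_rot'],s['opening'],s['contact_force'])
Z={'valve_grip':.173,'catch_tab':.188,'lever_grip':.246,'press':0,'catch_axis':.118,'lever_axis':.128,'die':None}
for c in ['scene','top']:
    im,d,T=snap(c); cv2.imwrite(f'pics/{c}0.png',im); print(c,T.round(3).tolist())
    for q in Z:
        for uv,cf in place(c,q):
            print(q,uv.round(1),cf, ptz(c,uv,Z[q],T).round(4) if Z[q] is not None else '')
E
```

```text
pics
0.0 [0.21402118 0.58656387 0.23790027] [ 1.73977580e-01  9.84749202e-01 -8.95832638e-04 -9.10147698e-05] 1.003902321930492 [-0.45420535  0.4833482  -0.38005133]
scene [[0.573, -0.478, 0.666, -0.374], [-0.82, -0.339, 0.462, -0.579], [0.005, -0.81, -0.586, 0.926], [0.0, 0.0, 0.0, 1.0]]
valve_grip [198.4 229.2] 0.58 [0.2925 0.1377 0.173 ]
valve_grip [365.4 213.5] 0.44 [ 0.6194 -0.1995  0.173 ]
catch_tab [331.  206.3] 0.52 [ 0.5742 -0.1114  0.188 ]
lever_grip [352.2 225.5] 0.59 [ 0.4581 -0.2315  0.246 ]
press [246.9 266.8] 0.73 [0.3952 0.0589 0.    ]
press [339.5 266. ] 0.68 [ 0.558  -0.1665  0.    ]
catch_axis [331.2 227.8] 0.68 [ 0.5693 -0.1208  0.118 ]
lever_axis [365.2 251.8] 0.8 [ 0.5186 -0.2538  0.128 ]
lever_axis [332.8 257.4] 0.74 [ 0.4485 -0.1928  0.128 ]
die [332.7 310.6] 0.88 
die [270.5 287.9] 0.77 
top [[-0.007, -0.994, 0.106, 0.366], [-1.0, 0.006, -0.004, 0.055], [0.003, -0.106, -0.994, 1.359], [0.0, 0.0, 0.0, 1.0]]
valve_grip [376.8 158.6] 0.53 [ 0.6174 -0.1976  0.173 ]
valve_grip [398.1 213.5] 0.25 [ 0.4775 -0.2467  0.173 ]
catch_tab [166.6 201.1] 0.47 [0.5106 0.3283 0.188 ]
catch_tab [345.3 172.5] 0.44 [ 0.5795 -0.115   0.188 ]
lever_grip [392.6 217.3] 0.63 [ 0.4617 -0.215   0.246 ]
press [355.1 191.6] 0.67 [ 0.5579 -0.1692  0.    ]
catch_axis [342.1 182.4] 0.63 [ 0.5659 -0.1161  0.118 ]
lever_axis [394.  202.3] 0.67 [ 0.511  -0.2485  0.128 ]
die [311.8 260.3] 0.82 
die [351.2 257.2] 0.62
```

Run:
```python
import cv2,numpy as np
a=cv2.imread('pics/scene0.png')[120:360,160:460]; b=cv2.imread('pics/top0.png')[110:310,270:450]
a=cv2.resize(a,(500,400),interpolation=3); b=cv2.resize(b,(300,333),interpolation=3)
o=np.zeros((400,800,3),np.uint8); o[:,:500]=a; o[:333,500:]=b; cv2.imwrite('pics/both.png',o)
```

```text
(no output)
```

View pics/both.png

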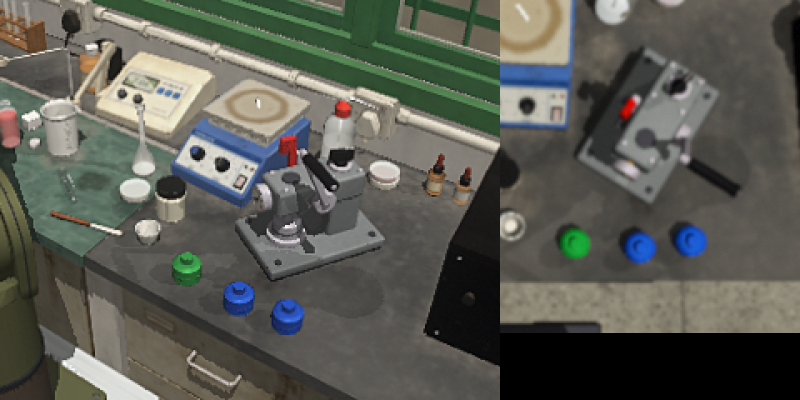

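View pics/scene0.png

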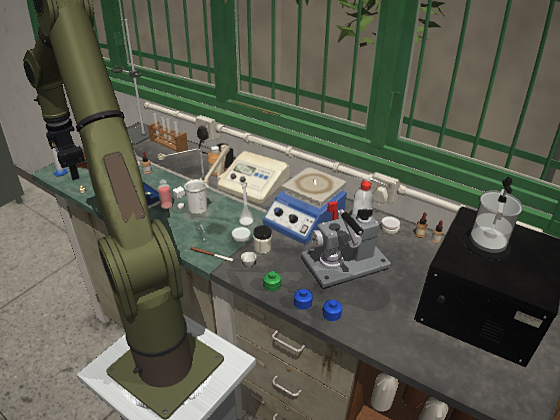

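The press stands at scene pixel (345,250), yawed about -30°. The catch tab is at (331,206), the valve knob at (365,213) and the lever grip at (352,225). The blue and green pots at (272,281), (303,299) and (332,310) are the look-alikes. I'll move high over the press and take a close look.

```bash
python3 -m pendant '[{"dz":50},{"dz":100},{"dz":150},{"dx":40,"dy":-30,"dz":190,"twist":-0.15},{"dx":300,"dy":-780,"dz":190,"twist":-1.74},{"dx":300,"dy":-780,"dz":190,"twist":-1.74},{"dx":300,"dy":-780,"dz":190,"twist":-1.74},{"dx":300,"dy":-780,"dz":190,"twist":-1.74}]' 20; python3 -c "
from h import *
print(np.array(eyes.camera_info('wrist')['T_tool_cam']).round(3).tolist()); s=r.get_state(); print(s['q'])"
```

```text
[[0.0, -0.951, -0.31, 0.081], [1.0, 0.0, -0.001, -0.0], [0.001, -0.31, 0.951, -0.147], [0.0, 0.0, 0.0, 1.0]]
[-1.18716545  0.68907111 -0.19463315  1.56526811  0.15730127  0.90250683
 -0.21506042]validation failed for argument at $[0]...
```

```bash
python3 -m pendant '[{"claw":1,"dx":0,"dy":0,"dz":50,"twist":0},{"claw":1,"dx":0,"dy":0,"dz":100,"twist":0},{"claw":1,"dx":0,"dy":0,"dz":150,"twist":0},{"claw":1,"dx":30,"dy":-30,"dz":170,"twist":-0.15},{"claw":1,"dx":300,"dy":-780,"dz":170,"twist":-1.74},{"claw":1,"dx":300,"dy":-780,"dz":170,"twist":-1.74},{"claw":1,"dx":300,"dy":-780,"dz":170,"twist":-1.74},{"claw":1,"dx":300,"dy":-780,"dz":170,"twist":-1.74}]' 20
```

```text
clock: 1.6
tool_pos: [0.3123, 0.3669, 0.409]
eef_rot: [0.525, 0.851, 0.0, 0.0]
contact_force: [0.8, 0.5, 0.2]
opening: 1.001
finger_force: 0.0
```

```bash
python3 -m pendant '[{"claw":1,"dx":278,"dy":-517,"dz":0,"twist":-0.99},{"claw":1,"dx":278,"dy":-517,"dz":0,"twist":-0.99},{"claw":1,"dx":278,"dy":-517,"dz":0,"twist":-0.99},{"claw":1,"dx":278,"dy":-517,"dz":0,"twist":-0.99},{"claw":1,"dx":278,"dy":-517,"dz":0,"twist":-0.99},{"claw":1,"dx":278,"dy":-517,"dz":0,"twist":-0.99},{"claw":1,"dx":278,"dy":-517,"dz":0,"twist":-0.99},{"claw":1,"dx":278,"dy":-517,"dz":0,"twist":-0.99}]'; python3 -m pendant '[{"claw":1,"dx":70,"dy":-130,"dz":0,"twist":0},{"claw":1,"dx":70,"dy":-130,"dz":0,"twist":0},{"claw":1,"dx":70,"dy":-130,"dz":0,"twist":0}]'
```

```text
clock: 2.4
tool_pos: [0.502, 0.0151, 0.409]
eef_rot: [0.865, 0.501, 0.0, 0.0]
contact_force: [0.3, 1.1, -0.3]
opening: 1.0
finger_force: 0.0
clock: 2.7
tool_pos: [0.5721, -0.1152, 0.4088]
eef_rot: [0.865, 0.502, 0.0, 0.0]
contact_force: [0.3, 0.4, 0.3]
opening: 0.997
finger_force: 0.0
```

Run:
```python
from h import *
s=r.get_state(); print(s['clock'],s['tool_pos'],s['eef_rot'],s['q'])
im,d,T=snap('wrist'); cv2.imwrite('pics/w1.png',im); np.savez('w1.npz',im=im,d=d,T=T)
Z={'valve_grip':.173,'catch_tab':.188,'lever_grip':.246,'press':0,'catch_axis':.118,'lever_axis':.128}
for q in Z:
    for uv,cf in place('wrist',q):
        print(q,uv.round(1),cf, ptz('wrist',uv,Z[q],T).round(4))
# head top normal segment: points with z in .150-.160
ys,xs=np.mgrid[0:420:4,0:560:4]; P=np.array([pt('wrist',(x,y),d[y,x],T) if d[y,x]>0 else [9,9,9] for y,x in zip(ys.ravel(),xs.ravel())])
for lo,hi in [(.15,.16),(.174,.184)]:
    m=(P[:,2]>lo)&(P[:,2]<hi); Q=P[m][:,:2].astype(np.float32)
    print(len(Q),cv2.minAreaRect(Q))
```

```text
2.7 [ 0.57205013 -0.11521054  0.40881852] [8.64862217e-01 5.02009252e-01 2.35861788e-04 3.06212618e-05] [-0.09510285  0.49240221  0.37362913  1.44717707 -0.18401646  1.23612449
 -0.22043516]
catch_tab [281.  175.1] 0.9 [ 0.5758 -0.1162  0.188 ]
lever_grip [246.7 317.1] 0.88 [ 0.4664 -0.2288  0.246 ]
press [289.2 182.7] 0.95 [ 0.563  -0.1715  0.    ]
catch_axis [277.7 171.1] 0.73 [ 0.5676 -0.1226  0.118 ]Traceback (most recent call last):
  File "<stdin>", line 9, in <module>
  File "h.py", line 15, in pt
    return (T@np.append(ray(cam,uv)*d,1))[:3]
                        ~~~^^^^^^^^
  File "h.py", line 12, in ray
    i=eyes.camera_info(cam)
ValueError: time passes only in moves, steps and waits
```

View pics/w1.png

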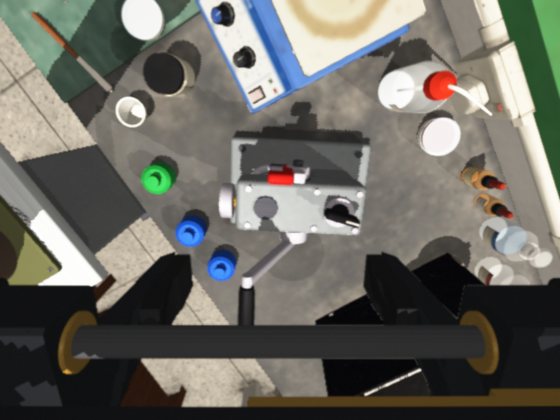

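The wrist view shows the press square to the image. The red catch is at (281,177), the valve wing runs roughly from (330,206) to (357,222), and the lever grip is at (246,317).

Run:
```python
from h import *
f=np.load('w1.npz'); im,d,T=f['im'],f['d'],f['T']
i=eyes.camera_info('wrist'); K,D=np.array(i['K']),np.array(i['D'])
ys,xs=np.mgrid[0:420,0:560]; uv=np.c_[xs.ravel(),ys.ravel()].astype(float)
n=cv2.undistortPoints(uv[:,None],K,D)[:,0]; dd=d.ravel()
P=(np.c_[n*dd[:,None],dd,np.ones(len(dd))]@T.T)[:,:3]; P[dd==0]=9
g=im.reshape(-1,3).astype(int)
def rect(m,t):
    Q=P[m][:,:2].astype(np.float32); c,s,a=cv2.minAreaRect(Q); print(t,len(Q),np.round(c,4),np.round(s,4),round(a,2),'zmed',np.median(P[m][:,2]).round(4))
roi=(xs.ravel()>215)&(xs.ravel()<385)&(ys.ravel()>120)&(ys.ravel()<250)
rect(roi&(P[:,2]>.150)&(P[:,2]<.160)&(g.max(1)>90)&(xs.ravel()>236)&(ys.ravel()>182),'head')
rect(roi&(P[:,2]>.171)&(P[:,2]<.186)&(xs.ravel()>315),'valve')
m=roi&(P[:,2]>.171)&(P[:,2]<.186)&(xs.ravel()>315)
rect(m&(g.min(1)>150),'white')
rect(roi&(g[:,2]>130)&(g[:,1]<70)&(P[:,2]>.198)&(P[:,2]<.212),'catchtop')
rect((g.max(1)<60)&(P[:,2]>.236)&(P[:,2]<.262)&(xs.ravel()>236)&(xs.ravel()<258)&(ys.ravel()>285)&(ys.ravel()<345),'lever')
c=cv2.resize(im[120:345,215:385],(600,794)[::1] if 0 else (453,600),interpolation=2); cv2.imwrite('pics/w1c.png',c)
```

```text
head 5156 [ 0.5662 -0.1841] [0.091  0.1666] 57.93 zmed 0.1559
valve 108 [ 0.6157 -0.1969] [0.009 0.043] 54.7 zmed 0.1798
white 0 [0. 0.] [0. 0.] 0.0 zmed nan
catchtop 249 [ 0.5739 -0.1162] [0.0117 0.0285] 56.25 zmed 0.204
lever 540 [ 0.4749 -0.2133] [0.0484 0.0168] 58.49 zmed 0.2545
  return _methods._mean(a, axis=axis, dtype=dtype,
  ret = ret.dtype.type(ret / rcount)
```

View pics/w1c.png

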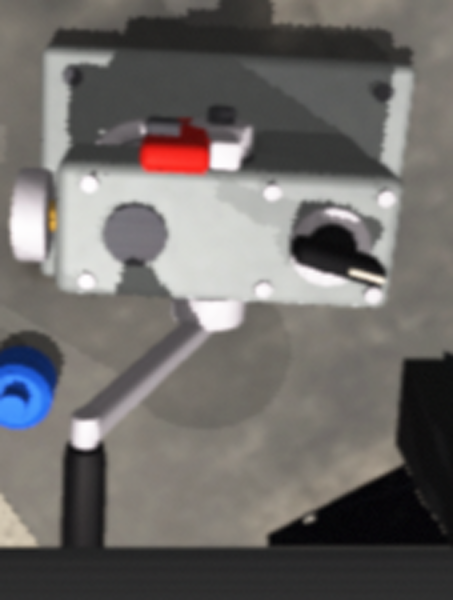

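Run:
```python
from h import *
f=np.load('w1.npz'); im,d,T=f['im'],f['d'],f['T']
s=im[215:232,335:366].astype(int); ys,xs=np.nonzero((s.min(2)>120)&(s[:,:,2]>=s[:,:,0]))
for a in [(344.5,220.6),(359.5,226.2),(325,211.5)]: print(a,ptz('wrist',a,.179,T).round(4))
P=[ptz('wrist',(350+0*a,220),.179,T) for a in [1]]
# dark wing mask by color
i=eyes.camera_info('wrist'); yy,xx=np.mgrid[195:235,318:370]
m=(im[195:235,318:370].max(2)<45); n,l,st,c=cv2.connectedComponentsWithStats(m.astype(np.uint8)); print(st,c.round(1))
k=1+np.argmax(st[1:,4]); Q=np.c_[xx[l==k],yy[l==k]].astype(np.float32); print(cv2.minAreaRect(Q), d[205:230:3,325:362:4].round(3))
```

```text
(344.5, 220.6) [ 0.6152 -0.2074  0.179 ]
(359.5, 226.2) [ 0.6283 -0.2235  0.179 ]
(325, 211.5) [ 0.5995 -0.1847  0.179 ]
[[   0    0   52   40 1733]
 [   7    9   34   19  347]] [[26.3 19.7]
 [21.5 18.5]]
((341.7017517089844, 212.57069396972656), (33.64772033691406, 16.911943435668945), 3.3664605617523193) [[0.413 0.412 0.414 0.409 0.408 0.413 0.412 0.419 0.42  0.421]
 [0.414 0.402 0.408 0.404 0.406 0.407 0.415 0.415 0.42  0.421]
 [0.395 0.389 0.395 0.399 0.408 0.407 0.415 0.416 0.422 0.423]
 [0.389 0.386 0.387 0.388 0.392 0.397 0.404 0.416 0.423 0.425]
 [0.392 0.388 0.387 0.388 0.389 0.389 0.39  0.394 0.424 0.426]
 [0.427 0.418 0.389 0.388 0.    0.388 0.389 0.389 0.39  0.429]
 [0.426 0.42  0.421 0.42  0.39  0.39  0.389 0.389 0.388 0.594]
 [0.428 0.429 0.429 0.422 0.428 0.428 0.428 0.392 0.391 0.596]
 [0.429 0.429 0.429 0.429 0.43  0.428 0.43  0.427 0.428 0.597]]
```

Run:
```python
from h import *
i=eyes.camera_info('wrist'); K,D=np.array(i['K']),np.array(i['D'])
f=np.load('w1.npz'); im,d,T=f['im'],f['d'],f['T']
ys,xs=np.mgrid[0:420:2,0:560:2]; uv=np.c_[xs.ravel(),ys.ravel()].astype(float)
n=cv2.undistortPoints(uv[:,None],K,D)[:,0]; dd=d[::2,::2].ravel()
P=(np.c_[n*dd[:,None],dd,np.ones(len(dd))]@T.T)[:,:3]
P=P[(dd>.25)&(P[:,2]>.1)]
h={}
for p in P:
    k=(round(p[0]/.03)*.03,round(p[1]/.03)*.03); h.setdefault(k,[]).append(p[2])
print([(round(k[0],2),round(k[1],2),round(float(np.max(v)),3)) for k,v in sorted(h.items()) if len(v)>3 and max(v)>.17])
```

```text
[(0.45, -0.24, 0.256), (0.45, -0.21, 0.255), (0.48, -0.45, 0.202), (0.48, -0.42, 0.197), (0.48, -0.24, 0.257), (0.48, -0.21, 0.257), (0.48, -0.18, 0.256), (0.51, -0.45, 0.215), (0.51, -0.42, 0.21), (0.51, -0.21, 0.238), (0.51, -0.18, 0.252), (0.54, -0.45, 0.216), (0.54, -0.42, 0.212), (0.54, -0.21, 0.178), (0.57, -0.48, 0.216), (0.57, -0.45, 0.216), (0.57, -0.42, 0.212), (0.57, -0.12, 0.206), (0.6, -0.48, 0.216), (0.6, -0.45, 0.217), (0.6, -0.42, 0.211), (0.6, -0.21, 0.192), (0.6, -0.18, 0.192), (0.6, -0.15, 0.172), (0.6, -0.12, 0.205), (0.63, -0.21, 0.193), (0.63, -0.18, 0.171), (0.78, -0.15, 0.176), (0.78, -0.12, 0.177), (0.81, -0.15, 0.177), (0.81, -0.12, 0.178), (0.87, -0.27, 0.177), (0.87, -0.24, 0.185), (0.87, -0.21, 0.194), (0.87, -0.18, 0.198), (0.87, -0.15, 0.199), (0.87, -0.12, 0.2), (0.87, -0.09, 0.2), (0.9, -0.12, 0.2), (0.9, -0.09, 0.199)]
```

```bash
python3 -m pendant '[{"claw":1,"dx":42,"dy":-88,"dz":-20,"twist":0.6},{"claw":1,"dx":42,"dy":-88,"dz":-60,"twist":1.18},{"claw":1,"dx":42,"dy":-88,"dz":-110,"twist":1.18},{"claw":1,"dx":42,"dy":-88,"dz":-120,"twist":1.18},{"claw":1,"dx":42,"dy":-88,"dz":-120,"twist":1.18},{"claw":1,"dx":42,"dy":-88,"dz":-120,"twist":1.18},{"claw":1,"dx":42,"dy":-88,"dz":-120,"twist":1.18},{"claw":1,"dx":42,"dy":-88,"dz":-120,"twist":1.18}]'
python3 -m pendant '[{"claw":1,"dx":0,"dy":0,"dz":0,"twist":0},{"claw":1,"dx":0,"dy":0,"dz":0,"twist":0}]'
python3 - <<'E'
from h import *
s=r.get_state(); print(s['clock'],s['q'])
im,d,T=snap('wrist'); cv2.imwrite('pics/w2.png',im); np.savez('w2.npz',im=im,d=d,T=T)
for uv,cf in place('wrist','valve_grip'): print(uv.round(1),cf, ptz('wrist',uv,.173,T).round(4))
i=eyes.camera_info('wrist'); K,D=np.array(i['K']),np.array(i['D'])
ys,xs=np.mgrid[0:420,0:560]; uv=np.c_[xs.ravel(),ys.ravel()].astype(float)
n=cv2.undistortPoints(uv[:,None],K,D)[:,0]; dd=d.ravel()
P=(np.c_[n*dd[:,None],dd,np.ones(len(dd))]@T.T)[:,:3]
m=(dd>.15)&(np.abs(P[:,2]-.179)<.004)&(np.hypot(P[:,0]-.614,P[:,1]+.2)<.045)
print(cv2.minAreaRect(P[m][:,:2].astype(np.float32)),m.sum(),P[m].mean(0))
E
```

```text
clock: 3.85
tool_pos: [0.6135, -0.1991, 0.2892]
eef_rot: [0.435, 0.9, 0.0, 0.0]
contact_force: [-0.7, -0.2, -0.0]
opening: 1.0
finger_force: 0.0
clock: 4.05
tool_pos: [0.6135, -0.2, 0.2891]
eef_rot: [0.44, 0.898, 0.0, 0.0]
contact_force: [0.2, -0.7, -0.2]
opening: 0.996
finger_force: 0.0
4.05 [ 0.23694781  0.66340893  0.01330519  1.44270095 -0.0102438   1.03526675
  0.91236803]
[279.2 206.1] 0.82 [ 0.6162 -0.2019  0.173 ]
((0.6125314235687256, -0.19360575079917908), (0.009359512478113174, 0.03433678671717644), 61.8576545715332) 35 [ 0.60108238 -0.186542    0.17902443]
```

View pics/w2.png

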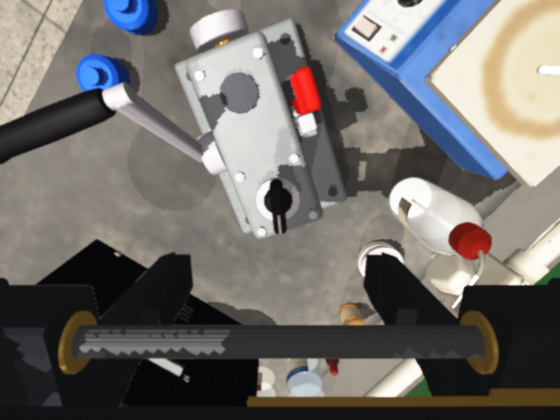

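Run:
```python
from h import *
f=np.load('w2.npz'); im,d,T=f['im'],f['d'],f['T']
print(ptz('wrist',(279.2,206.1),.179,T).round(4), [ptz('wrist',a,.191,T).round(4) for a in [(277,181),(279,232)]])
i=eyes.camera_info('wrist'); K,D=np.array(i['K']),np.array(i['D'])
ys,xs=np.mgrid[0:420,0:560]; uv=np.c_[xs.ravel(),ys.ravel()].astype(float)
n=cv2.undistortPoints(uv[:,None],K,D)[:,0]; dd=d.ravel()
P=(np.c_[n*dd[:,None],dd,np.ones(len(dd))]@T.T)[:,:3]
m=(dd>.15)&(np.abs(P[:,2]-.191)<.004)&(np.hypot(P[:,0]-.614,P[:,1]+.2)<.04)
c,s,a=cv2.minAreaRect(P[m][:,:2].astype(np.float32)); print(c,s,a,m.sum())
q=R.from_quat(r.get_state()['eef_rot']).as_matrix(); print('tool y deg',np.degrees(np.arctan2(q[1,1],q[0,1])))
```

```text
[ 0.615  -0.2004  0.179 ] [array([ 0.5986, -0.1823,  0.191 ]), array([ 0.6261, -0.2151,  0.191 ])]
(0.6130900979042053, -0.2007526159286499) (0.010891545563936234, 0.042367108166217804) 43.27527618408203 649
tool y deg 37.81186394326626
```

```bash
python3 -m pendant '[{"claw":0.5,"dx":0,"dy":-0.5,"dz":-50,"twist":0.09},{"claw":0.5,"dx":0,"dy":-0.5,"dz":-90,"twist":0.09},{"claw":0.5,"dx":0,"dy":-0.5,"dz":-110,"twist":0.09},{"claw":0.5,"dx":0,"dy":-0.5,"dz":-122,"twist":0.09},{"claw":0.5,"dx":0,"dy":-0.5,"dz":-122,"twist":0.09},{"claw":0,"dx":0,"dy":-0.5,"dz":-122,"twist":0.09},{"claw":0,"dx":0,"dy":-0.5,"dz":-122,"twist":0.09},{"claw":0,"dx":0,"dy":-0.5,"dz":-122,"twist":0.09}]' 20; python3 -m pendant '[{"claw":0,"dx":0,"dy":0,"dz":0,"twist":0},{"claw":0,"dx":0,"dy":0,"dz":0,"twist":0},{"claw":0,"dx":0,"dy":0,"dz":0,"twist":0}]'
```

```text
clock: 4.95
tool_pos: [0.6142, -0.202, 0.1681]
eef_rot: [0.399, 0.917, 0.0, 0.001]
contact_force: [-0.9, -0.5, -1.1]
opening: 0.301
finger_force: 0.0
clock: 5.25
tool_pos: [0.615, -0.2017, 0.1693]
eef_rot: [0.398, 0.917, 0.001, 0.002]
contact_force: [0.3, 1.7, 10.6]
opening: 0.124
finger_force: 26.1
```

```bash
python3 -m pendant '[{"claw":0,"dx":0,"dy":0,"dz":2,"twist":-0.12},{"claw":0,"dx":0,"dy":0,"dz":2,"twist":-0.25},{"claw":0,"dx":0,"dy":0,"dz":2,"twist":-0.38},{"claw":0,"dx":0,"dy":0,"dz":2,"twist":-0.5},{"claw":0,"dx":0,"dy":0,"dz":2,"twist":-0.6},{"claw":0,"dx":0,"dy":0,"dz":2,"twist":-0.6}]'; python3 -c "
from h import *
s=r.get_state(); print(s['moment'],s['q'][6]); q=R.from_quat(s['eef_rot']).as_matrix(); print('tool y deg',np.degrees(np.arctan2(q[1,1],q[0,1])))"
```

```text
clock: 5.85
tool_pos: [0.6141, -0.2021, 0.1694]
eef_rot: [0.652, 0.758, 0.0, 0.001]
contact_force: [0.3, -0.9, 1.5]
opening: 0.127
finger_force: 24.6
[-0.24967551 -0.19835333 -0.04576429] 0.5365735912111234
tool y deg 8.635384418830823
```

```bash
python3 -m pendant '[{"claw":0,"dx":0,"dy":0,"dz":0,"twist":-0.12},{"claw":0,"dx":0,"dy":0,"dz":0,"twist":-0.25},{"claw":0,"dx":0,"dy":0,"dz":0,"twist":-0.35},{"claw":0,"dx":0,"dy":0,"dz":0,"twist":-0.35}]'; python3 -c "
from h import *
s=r.get_state(); print(s['moment'],s['q'][6]); q=R.from_quat(s['eef_rot']).as_matrix(); print('tool y deg',np.degrees(np.arctan2(q[1,1],q[0,1])))"
```

```text
clock: 6.25
tool_pos: [0.6136, -0.2021, 0.1694]
eef_rot: [0.773, 0.634, 0.0, 0.001]
contact_force: [-0.5, -0.2, 3.6]
opening: 0.123
finger_force: 24.7
[-0.13454703  0.1279863  -0.03530117] 0.2788548800404345
tool y deg -11.2993124244367
```

```bash
python3 -m pendant '[{"claw":0,"dx":0,"dy":0,"dz":0,"twist":-0.12},{"claw":0,"dx":0,"dy":0,"dz":0,"twist":-0.25},{"claw":0,"dx":0,"dy":0,"dz":0,"twist":-0.35},{"claw":0,"dx":0,"dy":0,"dz":0,"twist":-0.35}]'; python3 -c "
from h import *
s=r.get_state(); print(s['moment'],s['q'][6]); q=R.from_quat(s['eef_rot']).as_matrix(); print('tool y deg',np.degrees(np.arctan2(q[1,1],q[0,1])))"
```

```text
clock: 6.65
tool_pos: [0.6133, -0.202, 0.1695]
eef_rot: [0.871, 0.491, -0.0, 0.0]
contact_force: [-1.1, -0.3, 5.1]
opening: 0.141
finger_force: 24.8
[-0.08003177  0.29448598  0.48932408] 0.01991370359337345
tool y deg -31.210329081283458
```

```bash
python3 -m pendant '[{"claw":0,"dx":0,"dy":0,"dz":0,"twist":-0.08},{"claw":0,"dx":0,"dy":0,"dz":0,"twist":-0.08},{"claw":0,"dx":0,"dy":0,"dz":0,"twist":-0.08}]' 30; python3 -c "
from h import *
s=r.get_state(); print(s['moment'],s['q'][6]); q=R.from_quat(s['eef_rot']).as_matrix(); print('tool y deg',np.degrees(np.arctan2(q[1,1],q[0,1])))"
```

```text
clock: 6.95
tool_pos: [0.6134, -0.2018, 0.1695]
eef_rot: [0.889, 0.457, 0.0, 0.0]
contact_force: [-1.0, -0.6, 5.1]
opening: 0.147
finger_force: 36.3
[-0.07550524  0.427551    0.81315741] -0.03788566743759431
tool y deg -35.615397063570086
```

```bash
python3 -m pendant '[{"claw":0.4,"dx":0,"dy":0,"dz":0,"twist":0},{"claw":0.4,"dx":0,"dy":0,"dz":0,"twist":0},{"claw":0.4,"dx":0,"dy":0,"dz":0,"twist":0},{"claw":0.4,"dx":0,"dy":0,"dz":40,"twist":0},{"claw":0,"dx":-20,"dy":30,"dz":90,"twist":0.06},{"claw":0,"dx":-40,"dy":60,"dz":130,"twist":0.06},{"claw":0,"dx":-40,"dy":60,"dz":130,"twist":0.06},{"claw":0,"dx":-40,"dy":60,"dz":130,"twist":0.06}]' 20
python3 - <<'E'
from h import *
s=r.get_state(); print(s['clock'],s['q'])
im,d,T=snap('wrist'); cv2.imwrite('pics/w3.png',im); np.savez('w3.npz',im=im,d=d,T=T)
for q,z in [('valve_grip',.179),('catch_tab',.188)]:
  for uv,cf in place('wrist',q): print(q,uv.round(1),cf, ptz('wrist',uv,z,T).round(4))
i=eyes.camera_info('wrist'); K,D=np.array(i['K']),np.array(i['D'])
ys,xs=np.mgrid[0:420,0:560]; uv=np.c_[xs.ravel(),ys.ravel()].astype(float)
n=cv2.undistortPoints(uv[:,None],K,D)[:,0]; dd=d.ravel()
P=(np.c_[n*dd[:,None],dd,np.ones(len(dd))]@T.T)[:,:3]
g=im.reshape(-1,3).astype(int)
m=(dd>.15)&(np.abs(P[:,2]-.191)<.004)&(np.hypot(P[:,0]-.614,P[:,1]+.2)<.04); print('valve',cv2.minAreaRect(P[m][:,:2].astype(np.float32)),m.sum())
m=(dd>.15)&(np.abs(P[:,2]-.204)<.004)&(g[:,2]>130)&(g[:,1]<80); print('catch',cv2.minAreaRect(P[m][:,:2].astype(np.float32)),m.sum())
m=(dd>.15)&(np.abs(P[:,2]-.155)<.004)&(np.hypot(P[:,0]-.58,P[:,1]+.18)<.12); print('head',cv2.minAreaRect(P[m][:,:2].astype(np.float32)),m.sum())
E
```

```text
clock: 7.75
tool_pos: [0.5738, -0.1405, 0.3003]
eef_rot: [0.876, 0.481, 0.001, 0.001]
contact_force: [-0.1, -0.3, -0.9]
opening: 0.057
finger_force: 0.0
7.75 [-0.08913061  0.60606556  0.44322369  1.61655343 -0.29929781  0.98392578
 -0.11482577]
catch_tab [263.9 178.8] 0.71 [ 0.576  -0.1163  0.188 ]
valve ((0.6135334968566895, -0.20025742053985596), (0.042890649288892746, 0.0109030120074749), 66.93283081054688) 550
catch ((0.5741983652114868, -0.11659989506006241), (0.011791962198913097, 0.02910064533352852), 57.57530975341797) 514
head ((0.5609415769577026, -0.17029431462287903), (0.10914196819067001, 0.19093118607997894), 52.0494499206543) 9628
```

View pics/w3.png

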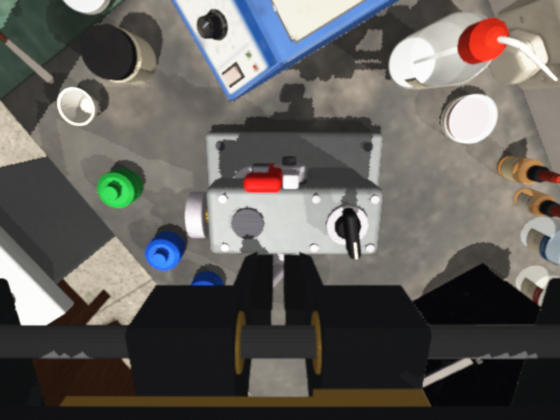

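```bash
python3 -m pendant '[{"claw":0,"dx":-14,"dy":10,"dz":-30,"twist":0},{"claw":0,"dx":-14,"dy":10,"dz":-75,"twist":0},{"claw":0,"dx":-14,"dy":10,"dz":-105,"twist":0},{"claw":0,"dx":-14,"dy":10,"dz":-118,"twist":0},{"claw":0,"dx":-14,"dy":10,"dz":-118,"twist":0},{"claw":0,"dx":-14,"dy":10,"dz":-118,"twist":0}]'
```

```text
clock: 8.5
tool_pos: [0.5599, -0.1328, 0.181]
eef_rot: [0.877, 0.48, 0.0, 0.001]
contact_force: [1.4, -0.1, 0.3]
opening: 0.006
finger_force: 0.0
```

```bash
python3 -m pendant '[{"claw":0,"dx":3,"dy":4,"dz":0,"twist":0},{"claw":0,"dx":8,"dy":11,"dz":0,"twist":0},{"claw":0,"dx":12,"dy":18,"dz":0,"twist":0},{"claw":0,"dx":16,"dy":25,"dz":-1,"twist":0},{"claw":0,"dx":20,"dy":32,"dz":-3,"twist":0},{"claw":0,"dx":24,"dy":38,"dz":-7,"twist":0},{"claw":0,"dx":28,"dy":44,"dz":-12,"twist":0},{"claw":0,"dx":28,"dy":44,"dz":-12,"twist":0}]'
```

```text
clock: 9.3
tool_pos: [0.5876, -0.086, 0.1677]
eef_rot: [0.877, 0.481, -0.0, -0.001]
contact_force: [0.5, -0.1, -0.3]
opening: 0.003
finger_force: 0.0
```

```bash
python3 -m pendant '[{"claw":0,"dx":3,"dy":5,"dz":-5,"twist":0},{"claw":0,"dx":6,"dy":10,"dz":-11,"twist":0},{"claw":0,"dx":8,"dy":14,"dz":-18,"twist":0},{"claw":0,"dx":10.5,"dy":17,"dz":-25,"twist":0},{"claw":0,"dx":12,"dy":19,"dz":-33,"twist":0},{"claw":0,"dx":13,"dy":21,"dz":-41,"twist":0},{"claw":0,"dx":13,"dy":21,"dz":-43,"twist":0},{"claw":0,"dx":13,"dy":21,"dz":-43,"twist":0}]'; python3 -m pendant '[{"claw":0,"dx":0,"dy":0,"dz":-2,"twist":0},{"claw":0,"dx":0,"dy":0,"dz":-4,"twist":0},{"claw":0,"dx":0,"dy":0,"dz":-4,"twist":0}]'
```

```text
clock: 10.1
tool_pos: [0.6006, -0.0671, 0.1276]
eef_rot: [0.877, 0.48, 0.001, 0.0]
contact_force: [-4.3, 1.2, 17.8]
opening: 0.002
finger_force: 8.9
clock: 10.4
tool_pos: [0.601, -0.067, 0.1261]
eef_rot: [0.877, 0.48, 0.002, 0.0]
contact_force: [-8.6, 3.2, 35.9]
opening: 0.006
finger_force: 17.6
```

```bash
python3 -m pendant '[{"claw":0,"dx":0,"dy":0,"dz":50,"twist":0},{"claw":0,"dx":0,"dy":0,"dz":100,"twist":0},{"claw":0,"dx":0,"dy":0,"dz":150,"twist":0},{"claw":0.6,"dx":-20,"dy":-25,"dz":190,"twist":0},{"claw":0.6,"dx":-50,"dy":-55,"dz":220,"twist":0},{"claw":0.6,"dx":-80,"dy":-95,"dz":230,"twist":0},{"claw":0.6,"dx":-110,"dy":-130,"dz":230,"twist":0},{"claw":0.6,"dx":-125,"dy":-145,"dz":230,"twist":0}]'; python3 -m pendant '[{"claw":0.6,"dx":0,"dy":0,"dz":0,"twist":0},{"claw":0.6,"dx":0,"dy":0,"dz":0,"twist":0}]'
python3 - <<'E'
from h import *
s=r.get_state(); print(s['clock'],s['q'])
im,d,T=snap('wrist'); cv2.imwrite('pics/w4.png',im); np.savez('w4.npz',im=im,d=d,T=T)
for q,z in [('lever_grip',.246),('catch_tab',.123)]:
  for uv,cf in place('wrist',q): print(q,uv.round(1),cf, ptz('wrist',uv,z,T).round(4))
i=eyes.camera_info('wrist'); K,D=np.array(i['K']),np.array(i['D'])
ys,xs=np.mgrid[0:420,0:560]; uv=np.c_[xs.ravel(),ys.ravel()].astype(float)
n=cv2.undistortPoints(uv[:,None],K,D)[:,0]; dd=d.ravel()
P=(np.c_[n*dd[:,None],dd,np.ones(len(dd))]@T.T)[:,:3]
g=im.reshape(-1,3).astype(int)
m=(dd>.15)&(np.abs(P[:,2]-.251)<.007)&(g.max(1)<70)&(np.hypot(P[:,0]-.467,P[:,1]+.229)<.06); print('grip',cv2.minAreaRect(P[m][:,:2].astype(np.float32)),m.sum(),P[m][:,2].max())
m=(dd>.15)&(g[:,2]>110)&(g[:,1]<60)&(np.hypot(P[:,0]-.6,P[:,1]+.09)<.1); print('catch',cv2.minAreaRect(P[m][:,:2].astype(np.float32)),m.sum(),np.percentile(P[m][:,2],[5,50,95]))
E
```

```text
clock: 11.2
tool_pos: [0.4718, -0.2163, 0.3526]
eef_rot: [0.879, 0.477, -0.0, 0.001]
contact_force: [0.3, -0.7, 0.7]
opening: 0.433
finger_force: 0.0
clock: 11.4
tool_pos: [0.4759, -0.2112, 0.3515]
eef_rot: [0.877, 0.48, 0.0, -0.0]
contact_force: [-0.0, -0.4, 0.6]
opening: 0.598
finger_force: 0.0
11.4 [ 0.01303979  0.4525233   0.49816878  1.73613296 -0.24956972  1.0159341
  0.03250999]
lever_grip [278.5 228.6] 0.85 [ 0.4658 -0.2282  0.246 ]
grip ((0.4666411280632019, -0.2267368882894516), (0.07885926961898804, 0.018166642636060715), 57.69172286987305) 1548 0.2577720798690982
catch ((0.611294686794281, -0.09197661280632019), (0.07953950017690659, 0.029472166672348976), 56.64350891113281) 624 [0.12424701 0.12690371 0.12888353]
```

View pics/w4.png

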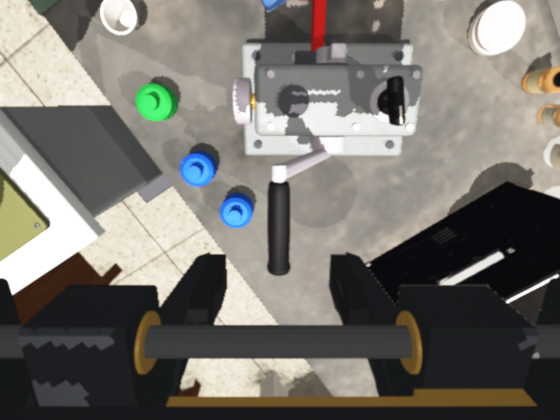

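```bash
python3 -m pendant '[{"claw":0.6,"dx":-13,"dy":-20,"dz":-20,"twist":0},{"claw":0.6,"dx":-13,"dy":-20,"dz":-65,"twist":0},{"claw":0.6,"dx":-13,"dy":-20,"dz":-105,"twist":0},{"claw":0.6,"dx":-13,"dy":-20,"dz":-124,"twist":0},{"claw":0.6,"dx":-13,"dy":-20,"dz":-124,"twist":0},{"claw":0,"dx":-13,"dy":-20,"dz":-124,"twist":0},{"claw":0,"dx":-13,"dy":-20,"dz":-124,"twist":0},{"claw":0,"dx":-13,"dy":-20,"dz":-124,"twist":0}]' 40;  python3 -m pendant '[{"claw":0,"dx":0,"dy":0,"dz":0,"twist":0},{"claw":0,"dx":0,"dy":0,"dz":0,"twist":0}]'
```

```text
clock: 12.35
tool_pos: [0.4634, -0.232, 0.229]
eef_rot: [0.877, 0.48, 0.001, 0.001]
contact_force: [0.2, -0.0, -0.3]
opening: 0.352
finger_force: 0.0
clock: 12.55
tool_pos: [0.4631, -0.2321, 0.2285]
eef_rot: [0.877, 0.48, 0.001, 0.001]
contact_force: [0.1, 0.0, 1.8]
opening: 0.185
finger_force: 39.3
```

```bash
python3 -m pendant '[{"claw":0,"dx":-7.5,"dy":4.5,"dz":-4.5,"twist":0},{"claw":0,"dx":-14.5,"dy":9,"dz":-9.5,"twist":0},{"claw":0,"dx":-21,"dy":13,"dz":-15.5,"twist":0},{"claw":0,"dx":-27.5,"dy":17.5,"dz":-21.5,"twist":0},{"claw":0,"dx":-33,"dy":21,"dz":-28.5,"twist":0},{"claw":0,"dx":-38.5,"dy":24.5,"dz":-35.5,"twist":0},{"claw":0,"dx":-43.5,"dy":27.5,"dz":-43.5,"twist":0},{"claw":0,"dx":-48,"dy":30.5,"dz":-51.5,"twist":0}]' 50
```

```text
clock: 13.35
tool_pos: [0.4151, -0.2014, 0.1767]
eef_rot: [0.877, 0.48, 0.001, 0.001]
contact_force: [1.7, 0.8, 6.2]
opening: 0.186
finger_force: 49.0
```

```bash
python3 -m pendant '[{"claw":0,"dx":-4,"dy":2.5,"dz":-8.5,"twist":0},{"claw":0,"dx":-7.5,"dy":4.5,"dz":-17.5,"twist":0},{"claw":0,"dx":-10,"dy":6,"dz":-26.5,"twist":0},{"claw":0,"dx":-12.5,"dy":7.5,"dz":-36,"twist":0},{"claw":0,"dx":-12.5,"dy":7.5,"dz":-38,"twist":0},{"claw":0,"dx":-12.5,"dy":7.5,"dz":-38,"twist":0}]'
```

```text
clock: 13.95
tool_pos: [0.4028, -0.1936, 0.1398]
eef_rot: [0.877, 0.48, 0.002, 0.001]
contact_force: [-0.3, 4.3, 21.5]
opening: 0.188
finger_force: 48.1
```

```bash
python3 -m pendant '[{"claw":0,"dx":0,"dy":0,"dz":-2,"twist":0},{"claw":0,"dx":0,"dy":0,"dz":-2,"twist":0},{"claw":0,"dx":0,"dy":0,"dz":-2,"twist":0}]'
python3 - <<'E'
from h import *
im,d,T=snap('scene'); cv2.imwrite('pics/s2.png',cv2.resize(im[150:330,230:450],(733,600),interpolation=2))
E
```

```text
clock: 14.25
tool_pos: [0.4027, -0.1937, 0.1388]
eef_rot: [0.877, 0.48, 0.002, 0.001]
contact_force: [-3.0, 4.3, 34.6]
opening: 0.188
finger_force: 46.9
```

View pics/s2.png

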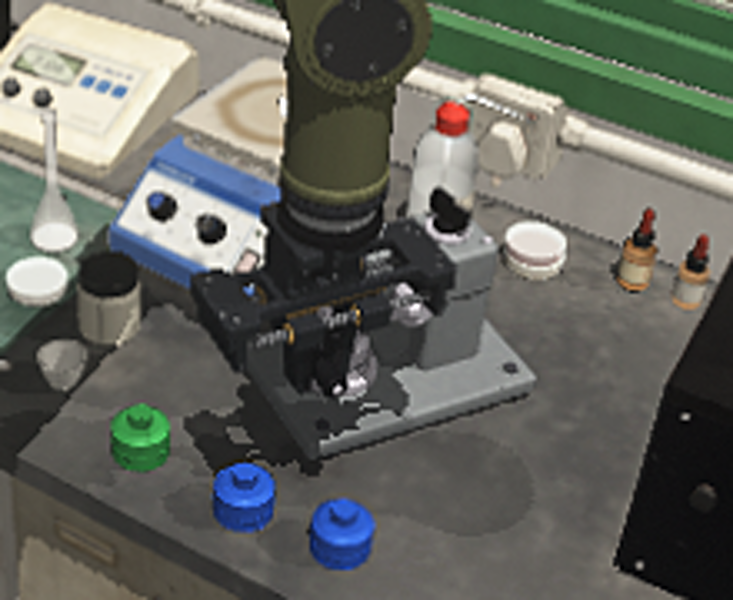

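The view shows the gripper at about (340,340), holding the lever down in front of the head. The other things on the bench have not moved. The force rises about 13 N per mm, so the lever is on its stop.

```bash
python3 -c "
from plant import r
print(r.finish_job())"
```

```text
the job is handed in; nothing more can be done
None
```

I handed the job in at about 14 s: the valve is closed on its stop, the safety catch lies flat on its stop, and the gripper is holding the lever fully down; no verdict came back.

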